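# Raise the fondue sign and gape the clip over its board

## Robot

A 7-joint arm with a two-finger parallel gripper is mounted at the origin on the work surface. World frame = base frame: x ahead of the robot, y to its left, z up, the work surface at z = 0. Lengths are in m, angles in rad, forces in N, time in s.
With the tool pointing down it reaches from about 0.425 to 0.8 m from the base axis. Payload 8.3 kg.
Tool frame: the origin (TCP) lies between the finger pads; the fingertips stand 11 mm ahead of it and the grasp point (between the pads) lies 8 mm behind it (r.tip_extent is the distance from the TCP to the fingertips, in m); z points along the fingers, y is the line along which they close (so a half turn about z gives the same grasp; the last joint's range is limited). The gripper opens to 85 mm and grips with 20 to 120 N. Pads are 22 mm wide; open, the fingers measure 114 mm over their backs; the gripper's body (76 mm by 85 mm) begins 54 mm behind the grasp point. The pads swing forward as they close: fully open they stand 13 mm farther back than shut.
Start: joints at [-1.346, 0.383, 0.016, 1.37, -0.006, 1.388, -0.046], TCP at [0.177, 0.599, 0.242] pointing down, gripper open.
Joint ranges: [-2.95, 2.95], [-0.25, 2.06], [-1.52, 1.56], [0.18, 2.33], [-1.44, 4.58], [0.02, 2.06], [-3.01, 3.01]. Speed limits (rad/s): [2.39, 2.39, 3.01, 3.01, 3.14, 3.14, 3.14].

## Interface

Orientations are given as a rotation vector (axis times angle).
In Python, from bench import r, camrig gives the robot as it stands (r), with the cameras (camrig).
- The arm moves only by the tool tcp_steps, called after "Emit:" as name(argument=value, ...) on one line, values as JSON. Schema: {"type":"object","properties":{"deltas":{"type":"array","items":{"type":"number"},"minItems":5,"maxItems":25},"grip_n":{"type":"number"},"only":{"type":"string"},"quiet":{"type":"boolean"},"lines":{"type":"string"}},"required":["deltas"],"additionalProperties":false}. deltas is one flat list of numbers that holds 1 to 5 rows one after another, with no inner brackets; each row has 5 numbers: the finger opening in m, then dx, dy, dz in units of 50 mm, then a turn about the tool's z in rad; each row is the pose to reach, as a shift and turn from the pose commanded when the call began, along the tool's axes at that moment; what a row does not reach only later rows make up. A row lasts 1/8 s, in which the tool goes at most 0.0625 m and 0.188 rad, less where a joint would pass 70% of its speed; a pose out of reach is approached as far as the arm can. The fingers move at their own pace and stop on an object; grip_n is the grip in N (left out, the last holds). Time passes only in rows, so rows that do not move let the fingers close. The tool returns the time, the measured TCP pose, the force, the opening and the grip force at its end. only (a regular expression) keeps the lines of the reply that match it, lines (a string "A,B") keeps lines A to B, and quiet returns only ok. Input that does not fit is refused with a message, and nothing moves.
- r.read_state(): the state, without advancing time (a new reading comes with each control period).
- camrig.grab_frame(name): name is "side" or "top" or "wrist"; returns the picture (384x512x3 uint8, blue, green, red); there is no depth.
- camrig.camera_model(name): a dict with "K" (3x3 intrinsics, pixels), "R" (3x3) and "t" (3): a world point X has camera coordinates R X + t. Camera axes: x right, y down, z forward; pixel columns grow to the right and rows downward; lengths in m; the calibration is good to about 2 mm. The wrist camera is an equidistant fisheye: a pixel r from the principal point sees the ray r / f radians off the axis. A picture is of the moment at which its call begins: read the wrist's pose just before it. camera_model takes no time and is no camera call; for the wrist camera it gives the pose at the moment of the call.
- r.finish_job(): hands the job in; it is judged then, once.
The state is a dict: "clock": time; "joint_positions": joint angles; "joint_velocities": joint speeds; "joint_efforts": joint torques, N m; "tcp_pos": TCP position; "eef_rot": TCP orientation; "wrist_force": force on the tool from outside, world axes, zero at the start; "moment": the same for the moment, N m; "gripper_width": finger opening in m; "grip_force": force on a finger pad.
Only numpy, scipy, OpenCV 4.12 (cv2) and the standard library are available. Lean on these libraries where they do the work, as an engineer would, in place of code of your own. Each camera call takes 0.05 s, during which the arm holds its last target. There are 200 camera calls.

## Task

Put the evening's table sign together: lift the sign by its menu board and saddle its roll on top of the two lower rolls, lying centrally along the gap between them with the board upright, and let go. Then take the red spring clip off its stand by squeezing its handles, and hold it wide open astride the middle of the board's top edge, one jaw on each side and reaching about 1.5 cm down over the edge without touching the board, ready for a menu slip to be tucked in. Finish like that, with the gripper still holding the clip squeezed open, and leave everything else on the counter where it stands.

Things in the scene. Friction and masses are not known exactly. Their poses are not given: they have to be found in the camera images.
- cradle: Fixed dark wooden base board, 120 x 100 x 14 mm, with two pale round wooden rolls (44 mm thick, 120 mm long, flat ends) lying side by side on it along its x axis, axes 52 mm apart and 32 mm above the table: the lower layer of a pyramid. Origin: centre of the underside, on the table; z up.
- saddle (a point): Point of the cradle, 67.5 mm above its origin: where the middle of the sign roll's axis lies once the roll is saddled centrally in the gap between the two lower rolls. Axes as the cradle (x along the rolls).
- rest: Fixed dark steel plate, 100 x 80 x 8 mm, with two thin steel rods along its x axis, between which the sign roll waits at the start. Origin: centre of the underside.
- sign: Loose table sign, 0.35 kg: a pale round wooden roll, 44 mm thick, 92 mm long, along its x axis, with a dark green menu board standing up out of it (80 mm along x, 8 mm thick along y, 62 mm of it above the roll). Weighted below, it likes to stand board up. Origin: middle of the roll's axis; z up the board. Pinch it by the board from above.
- sign_edge (a point): Middle of the menu board's top edge, 84 mm above the sign's origin.
- stand: Fixed pale wooden block, 90 x 90 x 20 mm, with an upright steel tongue (50 mm along x, 6 mm thick along y, top edge 68 mm above the table) on which the clip is parked. Origin: centre of the underside.
- clip: Red spring clip like a big clothes peg, 0.07 kg, parked upright astride the stand's tongue, handles up, jaws (30 mm wide along x, reaching 40 mm below the pivot) down and biting. Origin: centre of its steel pivot pin (12 mm thick, 34 mm long, along x), 6 mm clear above the tongue; its underside is the roof of the mouth. z points up to the handles, y across the jaws.
- clip_a (a joint): Turn of the clip's +y lever: 0 = shut, about 0.09 as parked, 0.32 rad = handles squeezed home at a firm stop, jaw tips 25 mm apart. A spring resists: squeezing home takes about 9 N on each handle, so a grip of 15 to 25 N holds the clip fully open.
- clip_b (a joint): Turn of the clip's -y lever, coupled to the other and equal to it.
- jaw_a (a point): Inner lower edge of the white jaw tip (6 mm high) on the +y lever: 40 mm below the pivot when shut, 38 mm below and 12.5 mm out from the middle when fully open.
- pad_a (a point): Middle of the outer face of the flat black grip pad (28 mm along x, 28 mm high, 5 mm thick) at the end of the +y handle, the place to squeeze along y. Parked: pads lean outwards, 45 mm over their outer top corners (55 mm if shut), pad middles 44 mm above the pivot; squeezed home: faces parallel and upright, 17 mm over their outsides, middles 47 mm above the pivot.
- pad_b (a point): The same on the -y handle.
- jaw_b (a point): The same on the -y lever.
- ramekin: Bystander: white ceramic ramekin, 68 mm across, 40 mm high. Origin: centre of its underside.
- mill: Bystander: dark wooden pepper mill, 48 mm across, 110 mm high. Origin: centre of its underside.
- saltjar: Bystander: glass salt jar with steel cap, 48 mm across, 60 mm high. Origin: centre of its underside.
- tin: Bystander: copper-brown spice tin with a white cap, 44 mm across, 70 mm high. Origin: centre of its underside.
- eggcup: Bystander: blue ceramic egg cup, 46 mm across, 50 mm high. Origin: centre of its underside.

How it is judged:
On the way, in this order (a step that is already met when the one before it is completed fails the run):
1. the sign's roll lies released in the gap between the two lower rolls, board upright (horizontal distance between sign and saddle below 0.018 m and y of sign in the frame of saddle between -0.006 and 0.006 m and z of sign in the frame of saddle between -0.004 and 0.004 m and angle between the x axis of sign and the x axis of saddle, either way round below 0.12 rad and angle between sign's own z axis and vertical below 0.17 rad and contact force between the fingers and sign below 0.3 N and linear speed of sign below 0.03 m/s), for 0.3 s.
2. the clip is squeezed open and lifted clear of its stand by the gripper (value of joint each of clip_a, clip_b above 0.22 rad and z of clip in the frame of stand above 0.112 m and contact force between clip and stand below 0.2 N and contact force between the fingers and clip above 2 N), for 0.2 s.
At the end, for the whole second after the job is handed in: Sign released in the saddle (6 mm sideways, 4 mm in height, 18 mm along, 0.12 rad turn, 0.17 rad tilt), still. Gripper holds the clip open (levers > 0.22 rad), not touching the sign: a tip each side (> 5.5 mm off mid-plane, > 7 mm below the edge), within 25 mm of the middle (all of step 1 and value of joint each of clip_a, clip_b above 0.22 rad and ((y of jaw_a in the frame of sign above 0.0055 m and y of jaw_b in the frame of sign below -0.0055 m) or (y of jaw_b in the frame of sign above 0.0055 m and y of jaw_a in the frame of sign below -0.0055 m)) and z of each of jaw_a, jaw_b in the frame of sign below 0.077 m and x of clip in the frame of sign between -0.025 and 0.025 m and z of clip in the frame of sign above 0.084 m and contact force between the fingers and clip above 2 N and contact force between clip and sign below 0.3 N and linear speed of clip below 0.03 m/s); the arm keeps its last pose, push and grip.
It fails at once if a bystander is shoved more than 30 mm (distance of any of ramekin, mill, saltjar, tin, eggcup from where it was at the start of the episode above 0.03 m).
It fails at once if a bystander is knocked over (angle between any of ramekin, mill, saltjar, tin, eggcup's own z axis and vertical above 0.3 rad).
It also fails if it takes over 58 s, if anything falls off the work surface, if the arm or the gripper's body presses on something with over 40 N, if the wrist force passes 120 N, or if a joint passes its speed limit or range.

## Working session

There is one attempt and no reset: what is moved stays moved. The work goes in short steps, Python scripts to look and compute and a tool call to move; the robot and the scene stay as the last step left them, time stands still between calls to the robot, and variables do not carry over. Pictures are saved under pics/ and viewed, at most 10 in all, crops included, and the job is handed in when it is done.

```bash
ls; mkdir -p pics
```

Run:
```python
from bench import r, camrig
import cv2
import numpy as np
s=r.read_state();print(s)
for n in("top","side"):
    cv2.imwrite(f"pics/{n}0.png",camrig.grab_frame(n))
    m=camrig.camera_model(n);print(n,m)
print(camrig.camera_model("wrist"))
a=cv2.imread("pics/top0.png");b=cv2.imread("pics/side0.png")
```

```text
bench.py
pics
{'clock': 0.0, 'joint_positions': array([-1.3459215 ,  0.38424391,  0.01638943,  1.37117881, -0.00628623,
        1.38818939, -0.0464685 ]), 'joint_velocities': array([2.25450214e-04, 9.43100414e-06, 6.44321682e-04, 9.62256154e-05,
       5.11641952e-04, 2.55977160e-04, 1.62414150e-03]), 'joint_efforts': array([ 3.67651419e-04, -6.27615809e+01,  8.44384935e-01, -3.71817899e+01,
        1.65376154e-02,  1.42809356e-02,  2.89891921e-05]), 'tcp_pos': array([0.17722748, 0.59883723, 0.24126422]), 'eef_rot': array([-4.50315214e-01, -3.10891996e+00,  3.07293768e-03]), 'wrist_force': array([-0.2406753 , -0.17289298, -0.70704025]), 'moment': array([-0.04760999,  0.01475209, -0.02991052]), 'grip_force': 0.0, 'gripper_width': 0.08574717575855431}
top {'K': array([[374.0863656 ,   0.        , 256.71909089],
       [  0.        , 374.0863656 , 190.5332914 ],
       [  0.        ,   0.        ,   1.        ]]), 'R': array([[ 0.02435225, -0.99957199,  0.01621096],
       [-0.98211415, -0.0269491 , -0.1863479 ],
       [ 0.18670501, -0.01138302, -0.98235007]]), 't': array([-0.03232255,  0.5800054 ,  0.72438258])}
side {'K': array([[444.13353619,   0.        , 255.71075084],
       [  0.        , 444.13353619, 188.95196361],
       [  0.        ,   0.        ,   1.        ]]), 'R': array([[ 0.96168343, -0.2736207 , -0.01722467],
       [-0.15402358, -0.48722874, -0.85958414],
       [ 0.22680766,  0.82930083, -0.51070385]]), 't': array([-0.53664758,  0.16790357,  0.94142898])}
{'K': array([[297.31863964,   0.        , 257.69504615],
       [  0.        , 297.31863964, 192.3679494 ],
       [  0.        ,   0.        ,   1.        ]]), 'R': array([[ 0.28360596,  0.95893918, -0.00181968],
       [ 0.90861377, -0.2681146 ,  0.32021178],
       [ 0.30657574, -0.09246736, -0.94734424]]), 't': array([-0.62331272, -0.04264899,  0.38041137])}
```

View pics/top0.png

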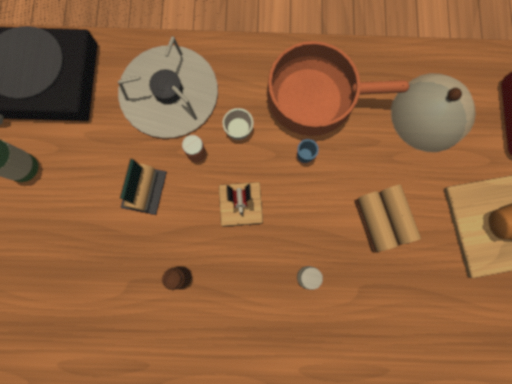

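View pics/side0.png

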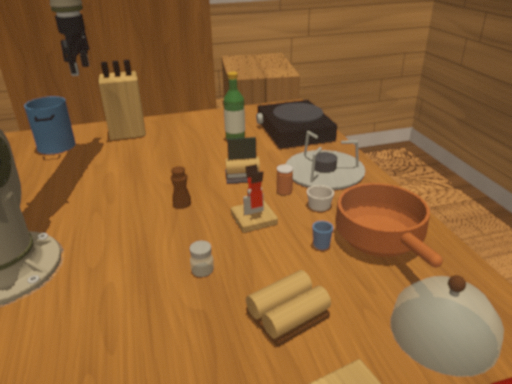

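Top view: sign at about (142,187), clip on stand (240,203), cradle (388,218), bystanders mill (177,278), salt (311,278), ramekin (238,124), tin (193,146), egg cup (307,151). Side view: sign (242,155), clip (254,195), cradle (288,305). I'll enlarge the three key areas.

Create h.py:
```python
import numpy as np,cv2
from bench import r, camrig
def ray(m,p,fish=False):
    K,R,t=m["K"],m["R"],m["t"]
    x=np.array([(p[0]-K[0,2])/K[0,0],(p[1]-K[1,2])/K[1,1]])
    if fish:
        th=np.linalg.norm(x);d=np.r_[x/th*np.sin(th),np.cos(th)] if th>1e-9 else np.array([0,0,1.])
    else: d=np.r_[x,1.]
    d=R.T@d
    return -R.T@t,d/np.linalg.norm(d)
def onz(m,p,z,fish=False):
    o,d=ray(m,p,fish);return o+d*(z-o[2])/d[2]
def tri(*rays):
    A=np.zeros((3,3));b=np.zeros(3)
    for o,d in rays:
        P=np.eye(3)-np.outer(d,d);A+=P;b+=P@o
    X=np.linalg.solve(A,b)
    return X,[round(float(np.linalg.norm((np.eye(3)-np.outer(d,d))@(X-o)))*1000,1) for o,d in rays]
def proj(m,X,fish=False):
    c=m["R"]@np.asarray(X)+m["t"];K=m["K"]
    if fish:
        rr=np.hypot(c[0],c[1]);th=np.arctan2(rr,c[2]);u=c[:2]/rr*th
    else: u=c[:2]/c[2]
    return np.array([K[0,0]*u[0]+K[0,2],K[1,1]*u[1]+K[1,2]])
def totool(dw,s=None):
    "world vector -> tool axes"
    from scipy.spatial.transform import Rotation as Ro
    s=s or r.read_state()
    return Ro.from_rotvec(s["eef_rot"]).inv().apply(dw)
```

Run:
```python
import cv2,numpy as np
a=cv2.imread("pics/top0.png");b=cv2.imread("pics/side0.png")
def c(i,x,y,w,h): return cv2.resize(i[y:y+h,x:x+w],(w*4,h*4),interpolation=cv2.INTER_CUBIC)
out=np.vstack([np.hstack([c(a,112,152,60,66),c(a,212,172,60,66),c(a,350,178,75,66)]),np.hstack([c(b,212,125,60,66),c(b,225,165,60,66),c(b,240,270,75,66)])])
print(out.shape);cv2.imwrite("pics/c0.png",out)
```

```text
(528, 780, 3)
```

View pics/c0.png

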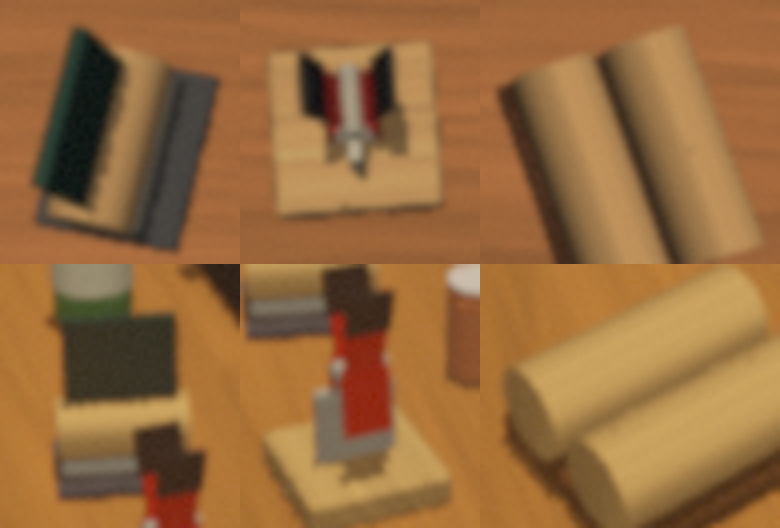

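Crops: board's top edge runs in the top view (132,159)–(121.5,198), side view (255.5,138)–(227.8,138.5); the clip's pads open along image x; the cradle groove runs (381,193.5)–(396,244).

Run:
```python
from h import *
np.set_printoptions(precision=4,suppress=True)
T=camrig.camera_model("top");S=camrig.camera_model("side")
A=tri(ray(T,(131.5,159.2)),ray(S,(255.5,138)));B=tri(ray(T,(121.5,198)),ray(S,(227.8,138.5)))
print(A,B,np.linalg.norm(A[0]-B[0]))
m=(A[0]+B[0])/2;d=A[0]-B[0];print("edge mid",m,"dir",np.degrees(np.arctan2(d[1],d[0])))
# green mask / red mask centroids and clip
print("clip pads", onz(T,(212+312/4-60+0,172+20),.12))
print("groove",onz(T,(381.2,193.5),.032),onz(T,(396.2,244),.032))
for n,p in dict(mill=(177,278),salt=(311,278),ram=(238,124),tin=(193,146),egg=(307,151)).items(): print(n,onz(T,p,.05))
s=r.read_state();print(s["tcp_pos"]);print(totool(np.eye(3)))
```

```text
(array([0.6241, 0.2272, 0.1165]), [0.1, 0.1]) (array([0.548 , 0.2377, 0.1209]), [1.3, 1.3]) 0.07687729048010308
edge mid [0.5861 0.2325 0.1187] dir -7.930595058789266
clip pads [0.564  0.0342 0.12  ]
groove [ 0.5858 -0.2857  0.032 ] [ 0.4787 -0.3133  0.032 ]
mill [0.3992 0.1377 0.05  ]
salt [ 0.4055 -0.1309  0.05  ]
ram [0.7272 0.0268 0.05  ]
tin [0.6747 0.1212 0.05  ]
egg [ 0.6707 -0.123   0.05  ]
[0.1772 0.5989 0.2414]
[[-0.9589  0.2838 -0.0005]
 [ 0.2838  0.9589 -0.0017]
 [ 0.     -0.0018 -1.    ]]
```

Careful with the scale: shifts go in units of 50 mm. That gives: -0.27 m is -5.4, -0.128 m is -2.56.

Emit:
tcp_steps(deltas=[0.085,-1.08,-0.514,0,0,0.085,-2.16,-1.028,0,0,0.085,-3.24,-1.54,0,0,0.085,-4.32,-2.06,0,0,0.085,-5.4,-2.56,0,0])

```text
clock: 0.72
tcp_pos: [0.401, 0.3983, 0.242]
eef_rot: [-0.45, -3.109, 0.001]
wrist_force: [0.4, 0.3, 0.8]
gripper_width: 0.0848
grip_force: 0.0
```

Emit:
tcp_steps(deltas=[0.085,-1.08,-0.514,0,-0.05,0.085,-2.16,-1.028,0,-0.1,0.085,-3.24,-1.54,0,-0.15,0.085,-4,-2,0,-0.15,0.085,-4,-2,0,-0.15])

```text
clock: 1.35
tcp_pos: [0.5659, 0.2421, 0.2416]
eef_rot: [0.229, 3.133, -0.005]
wrist_force: [-0.0, 0.5, -0.2]
gripper_width: 0.0851
grip_force: 0.0
```

Create look.py:
```python
import sys,json
from h import *
n=sys.argv[1]
m=camrig.camera_model("wrist");f=camrig.grab_frame("wrist")
cv2.imwrite(f"pics/{n}.png",f);json.dump({k:np.asarray(v).tolist() for k,v in m.items()},open(f"pics/{n}.json","w"))
cv2.imwrite(f"pics/{n}b.png",cv2.resize(f,(800,600),interpolation=cv2.INTER_CUBIC))
s=r.read_state();print(s["clock"],s["tcp_pos"],s["eef_rot"])
```

```bash
python3 look.py w1
```

```text
1.4 [0.56425201 0.24499616 0.24156022] [-2.22848672e-01 -3.13298033e+00  2.17233577e-03]
```

View pics/w1b.png

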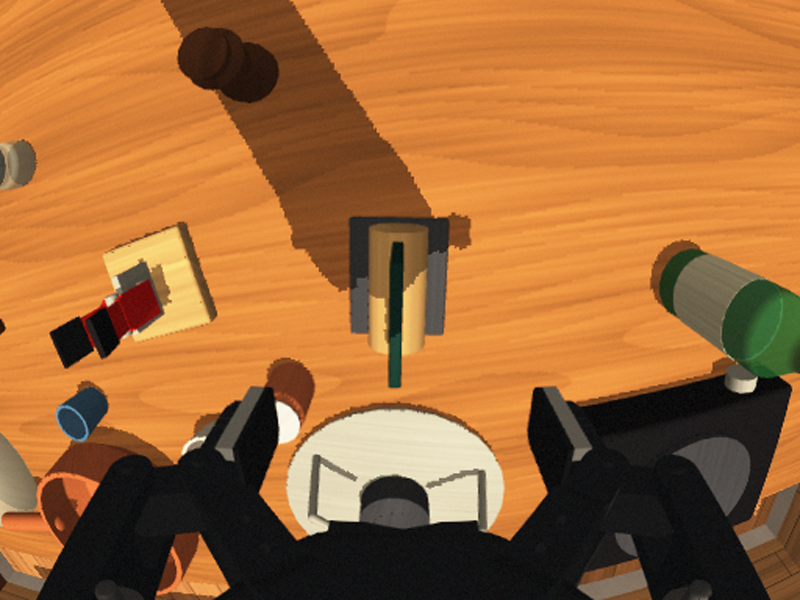

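Wrist view: board's top edge from (398,243) to (395,386) (800-px scale), nearly aligned with the tool; clip on stand at (110,320), fingers clear of everything.

Run:
```python
from h import *
import json
np.set_printoptions(precision=4,suppress=True)
m={k:np.array(v) for k,v in json.load(open("pics/w1.json")).items()}
T=camrig.camera_model("top");S=camrig.camera_model("side")
print("cam",-m["R"].T@m["t"])
f=cv2.imread("pics/w1.png").astype(int);b,g,rr=f[...,0],f[...,1],f[...,2]
M=((g-rr>15)&(g<130)).astype(np.uint8);M[:, :220]=0;M[:,285:]=0;M[270:]=0
ys,xs=np.nonzero(M);print(len(xs))
for y in range(ys.min(),ys.max()+1,8): print(y,xs[ys==y].min(),xs[ys==y].max(),end='; ')
print(ys.min(),ys.max())
n=(np.mean(xs[ys==ys.min()+1]),ys.min());fa=(np.mean(xs[ys==ys.max()-1]),ys.max()+1)
A=tri(ray(m,fa,1),ray(T,(131.5,159.2)),ray(S,(255.5,138)));B=tri(ray(m,n,1),ray(T,(121.5,198)),ray(S,(227.8,138.5)))
print(A,B,np.linalg.norm(A[0]-B[0]))
for z in(.115,.118,.121):
  a=onz(m,fa,z,1);c=onz(m,n,z,1);d=a-c;print(z,(a+c)/2,np.linalg.norm(d),np.degrees(np.arctan2(d[1],d[0])))
s=r.read_state();R=cv2.Rodrigues(s["eef_rot"])[0];print(s["tcp_pos"],R)
```

```text
cam [0.4849 0.2534 0.3731]
534
156 252 252; 164 256 256; 172 250 256; 180 250 256; 188 250 256; 196 250 256; 204 250 256; 212 251 256; 220 250 256; 228 250 256; 236 249 255; 244 249 255; 156 247
(array([0.6246, 0.2265, 0.1176]), [1.8, 0.9, 1.0]) (array([0.5545, 0.2391, 0.1228]), [13.5, 8.1, 5.5]) 0.07136839861414809
0.115 [0.5996 0.2329 0.115 ] 0.058479167766600754 -13.877514616648902
0.118 [0.5983 0.2332 0.118 ] 0.05779933987794231 -13.877514616648954
0.121 [0.597  0.2334 0.121 ] 0.05711951198928417 -13.877514616648899
[0.5643 0.245  0.2416] [[-0.9899  0.1415 -0.0008]
 [ 0.1415  0.9899 -0.0013]
 [ 0.0006 -0.0014 -1.    ]]
  return _methods._mean(a, axis=axis, dtype=dtype,
  ret = ret.dtype.type(ret / rcount)
```

Run:
```python
from h import *
import json
np.set_printoptions(precision=4,suppress=True)
m={k:np.array(v) for k,v in json.load(open("pics/w1.json")).items()}
T=camrig.camera_model("top");S=camrig.camera_model("side")
f=cv2.imread("pics/w1.png").astype(int)
print([(y,f[y,251:255].sum(1).mean()) for y in range(200,232,2)])
for y in (222,234,244):
  print(y,[tuple(f[y,x]) for x in range(247,259)])
```

```text
[(200, np.float64(73.25)), (202, np.float64(77.5)), (204, np.float64(73.5)), (206, np.float64(69.0)), (208, np.float64(71.75)), (210, np.float64(71.0)), (212, np.float64(74.25)), (214, np.float64(120.75)), (216, np.float64(163.75)), (218, np.float64(164.25)), (220, np.float64(156.25)), (222, np.float64(163.5)), (224, np.float64(162.5)), (226, np.float64(158.25)), (228, np.float64(160.0)), (230, np.float64(158.75))]
222 [(np.int64(113), np.int64(202), np.int64(244)), (np.int64(80), np.int64(143), np.int64(184)), (np.int64(49), np.int64(74), np.int64(68)), (np.int64(53), np.int64(69), np.int64(34)), (np.int64(55), np.int64(72), np.int64(36)), (np.int64(57), np.int64(72), np.int64(35)), (np.int64(56), np.int64(72), np.int64(37)), (np.int64(57), np.int64(70), np.int64(35)), (np.int64(54), np.int64(71), np.int64(34)), (np.int64(46), np.int64(60), np.int64(28)), (np.int64(104), np.int64(189), np.int64(237)), (np.int64(115), np.int64(206), np.int64(246))]
234 [(np.int64(61), np.int64(136), np.int64(224)), (np.int64(42), np.int64(83), np.int64(130)), (np.int64(40), np.int64(54), np.int64(35)
[... 243 characters left out ...]
t64(64), np.int64(32)), (np.int64(42), np.int64(64), np.int64(60)), (np.int64(52), np.int64(123), np.int64(205)), (np.int64(61), np.int64(138), np.int64(226))]
244 [(np.int64(62), np.int64(141), np.int64(228)), (np.int64(49), np.int64(93), np.int64(143)), (np.int64(47), np.int64(65), np.int64(41)), (np.int64(48), np.int64(66), np.int64(31)), (np.int64(51), np.int64(68), np.int64(32)), (np.int64(50), np.int64(66), np.int64(32)), (np.int64(51), np.int64(68), np.int64(32)), (np.int64(52), np.int64(67), np.int64(32)), (np.int64(49), np.int64(63), np.int64(32)), (np.int64(41), np.int64(78), np.int64(106)), (np.int64(58), np.int64(132), np.int64(220)), (np.int64(68), np.int64(144), np.int64(232))]
```

Run:
```python
from h import *
import json
np.set_printoptions(precision=4,suppress=True)
m={k:np.array(v) for k,v in json.load(open("pics/w1.json")).items()}
T=camrig.camera_model("top");S=camrig.camera_model("side")
n=(253.0,214);fa=(252.2,247.5)
A=tri(ray(m,fa,1),ray(T,(131.5,159.2)),ray(S,(255.5,138)));B=tri(ray(m,n,1),ray(T,(121.5,198)),ray(S,(227.8,138.5)))
print(A,B,np.linalg.norm(A[0]-B[0]))
for z in(.115,.118,.121):
  a=onz(m,fa,z,1);c=onz(m,n,z,1);d=a-c;print(z,(a+c)/2,np.linalg.norm(d),np.degrees(np.arctan2(d[1],d[0])))
s=r.read_state();print(s["clock"],s["tcp_pos"])
print(totool(np.array([.586,.2325,.118])-s["tcp_pos"]))
```

```text
(array([0.6245, 0.2267, 0.1174]), [1.5, 0.8, 0.8]) (array([0.5583, 0.234 , 0.1311]), [24.8, 13.0, 12.8]) 0.06797101932322108
0.115 [0.6097 0.2293 0.115 ] 0.03614495010244912 -9.958180479977896
0.118 [0.6082 0.2296 0.118 ] 0.03572476038272059 -9.958180479977935
0.121 [0.6068 0.2299 0.121 ] 0.03530457066299195 -9.958180479977917
1.4 [0.5643 0.245  0.2416]
[-0.0234 -0.0091  0.1236]
```

Run:
```python
from h import *
import json
m={k:np.array(v) for k,v in json.load(open("pics/w1.json")).items()}
for X in [(.548,.2377,.119),(.624,.2272,.119),(.548,.2377,.057),(.624,.2272,.057),(.586,.2325,.008)]: print(X,proj(m,X,1))
f=cv2.imread("pics/w1.png")
f=cv2.convertScaleAbs(f,alpha=2.5)
cv2.imwrite("pics/w1c.png",cv2.resize(f[120:270,200:310],(440,600),interpolation=cv2.INTER_NEAREST))
```

```text
(0.548, 0.2377, 0.119) [251.32948471 169.44942622]
(0.624, 0.2272, 0.119) [252.58131966 246.31164298]
(0.548, 0.2377, 0.057) [252.69136865 155.34443852]
(0.624, 0.2272, 0.057) [253.58336291 220.39200075]
(0.586, 0.2325, 0.008) [253.8551259  177.10828453]
```

View pics/w1c.png

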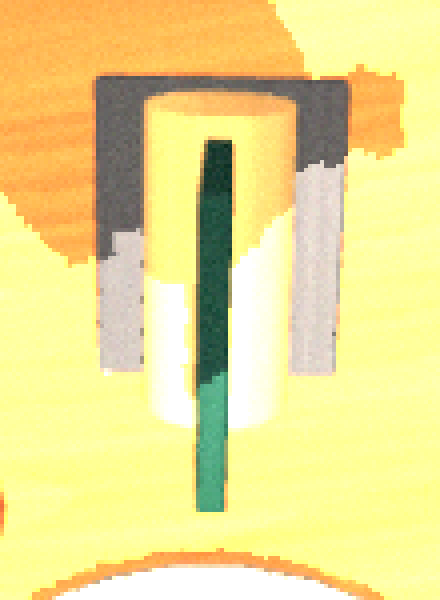

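Contrast crop: board end face from crop y 140–190, top edge from (214,190) to (211,512), i.e. full-frame (253.5,167.5)–(252.8,247.8); the two-tone was just a shadow.

Run:
```python
from h import *
import json
np.set_printoptions(precision=4,suppress=True)
m={k:np.array(v) for k,v in json.load(open("pics/w1.json")).items()}
T=camrig.camera_model("top");S=camrig.camera_model("side")
n=(253.5,167.5);fa=(252.8,247.8)
A=tri(ray(m,fa,1),ray(T,(131.5,159.2)),ray(S,(255.5,138)));B=tri(ray(m,n,1),ray(T,(121.5,198)),ray(S,(227.8,138.5)))
print(A,B,np.linalg.norm(A[0]-B[0]))
for z in(.115,.118,.121):
  a=onz(m,fa,z,1);c=onz(m,n,z,1);d=a-c;print(z,(a+c)/2,np.linalg.norm(d),np.degrees(np.arctan2(d[1],d[0])))
s=r.read_state();print(s["clock"],s["tcp_pos"])
print(totool(np.array([.586,.233,.118])-s["tcp_pos"]),totool(np.eye(3)))
```

```text
(array([0.6247, 0.227 , 0.1172]), [1.7, 0.9, 0.9]) (array([0.5477, 0.2391, 0.1196]), [1.5, 1.0, 2.0]) 0.0780032658821346
0.115 [0.5877 0.2332 0.115 ] 0.08142952865148419 -9.114824186292779
0.118 [0.5865 0.2334 0.118 ] 0.0804828998492666 -9.114824186292784
0.121 [0.5853 0.2337 0.121 ] 0.07953627104704902 -9.114824186292791
1.4 [0.5643 0.245  0.2416]
[-0.0233 -0.0086  0.1236] [[-0.9899  0.1415 -0.0008]
 [ 0.1415  0.9899 -0.0013]
 [ 0.0006 -0.0014 -1.    ]]
```

Converted, 0.085 m is 1.7, -0.009 m is -0.18.

Emit:
tcp_steps(deltas=[0.06,-0.466,-0.18,0.6,0.015,0.06,-0.466,-0.18,1.4,0.015,0.06,-0.466,-0.18,1.7,0.015,0.06,-0.466,-0.18,1.7,0.015])

```text
clock: 1.9
tcp_pos: [0.5839, 0.2363, 0.1566]
eef_rot: [-0.237, -3.13, 0.001]
wrist_force: [0.0, 0.3, 0.5]
gripper_width: 0.0602
grip_force: 0.0
```

```bash
python3 look.py w2
```

Run:
```python
from h import *
s=r.read_state();print(s["tcp_pos"],totool(np.array([.5863,.2333,.118])-s["tcp_pos"]))
import json
m={k:np.array(v) for k,v in json.load(open("pics/w2.json")).items()}
for X in [(.5469,.2395,.118),(.626,.227,.118)]: print(proj(m,X,1))
f=cv2.imread("pics/w2.png");f=cv2.convertScaleAbs(f,alpha=2)
cv2.imwrite("pics/w2c.png",cv2.resize(f[110:384,150:360],(460,600)))
```

```text
1.95 [0.58481559 0.23633747 0.15803272] [2.37208487e-01 3.13262250e+00 8.12433940e-04]
[0.58481559 0.23633747 0.15803272] [-0.00192635 -0.00279996  0.04003121]
[255.24753746 171.79070424]
[254.92334893 283.6971823 ]
```

View pics/w2c.png

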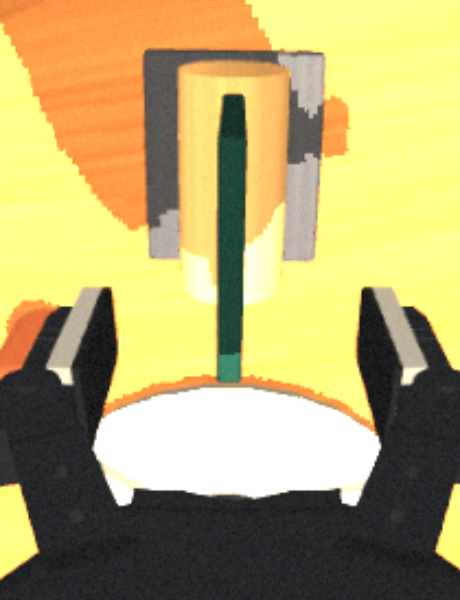

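Edge seen at (255.5,173)–(254.6,284.5), matching prediction; straight and central. Descend and grip.

Converted, 0.073 m is 1.46, -0.0025 m is -0.05.

Emit:
tcp_steps(deltas=[0.06,-0.04,-0.05,0.6,0,0.06,-0.04,-0.05,1.2,0,0.06,-0.04,-0.05,1.46,0,0.06,-0.04,-0.05,1.46,0])

```text
clock: 2.45
tcp_pos: [0.5868, 0.2328, 0.0848]
eef_rot: [-0.239, -3.132, -0.0]
wrist_force: [0.3, -0.3, 0.4]
gripper_width: 0.0601
grip_force: 0.0
```

Emit:
tcp_steps(deltas=[0.0,0,0,0,0,0.0,0,0,0,0,0.0,0,0,0,0,0.0,0,0,0,0,0,0,0,0,0], grip_n=40)

```text
clock: 3.08
tcp_pos: [0.5872, 0.2334, 0.0851]
eef_rot: [0.239, 3.131, 0.003]
wrist_force: [0.5, 3.1, 4.7]
gripper_width: 0.0073
grip_force: 41.4
```

```bash
python3 -c "
from h import *
s=r.read_state();print(s['tcp_pos'],totool(np.eye(3)))"
```

```text
[0.58723903 0.23338948 0.08508958] [[-0.9884157   0.15176421  0.00142109]
 [ 0.15176638  0.98841516  0.00156326]
 [-0.00116738  0.00176082 -0.99999777]]
```

Converted, -0.06 m is -1.2, -0.175 m is -3.5.

Emit:
tcp_steps(deltas=[0,0,0,-1.2,0,0,0,0,-2.4,0,0,0,0,-3.5,0,0,0,0,-3.5,0])

```text
clock: 3.58
tcp_pos: [0.5886, 0.2321, 0.264]
eef_rot: [0.241, 3.126, 0.004]
wrist_force: [0.6, -0.4, -3.7]
gripper_width: 0.0073
grip_force: 40.6
```

Emit:
tcp_steps(deltas=[0,-0.06,-1.2,0,0,0,-0.12,-2.4,0,0,0,-0.18,-3.6,0,0,0,-0.24,-4.8,0,0,0,-0.3,-6,0,0])

```text
clock: 4.2
tcp_pos: [0.5541, -0.0685, 0.257]
eef_rot: [-0.24, -3.128, 0.001]
wrist_force: [0.6, 0.2, -3.2]
gripper_width: 0.0071
grip_force: 40.8
```

Emit:
tcp_steps(deltas=[0,-0.06,-1.2,0,-0.1,0,-0.12,-2.4,0,-0.2,0,-0.18,-3.6,0,-0.3,0,-0.24,-4.7,0,-0.41,0,-0.24,-4.7,0,-0.41])

```text
clock: 4.82
tcp_pos: [0.5276, -0.3071, 0.2567]
eef_rot: [0.389, -3.111, 0.002]
wrist_force: [-0.7, 0.7, -4.0]
gripper_width: 0.0076
grip_force: 41.1
```

Emit:
tcp_steps(deltas=[0,0,0,0,0,0,0,0,0,0])

```text
clock: 5.08
tcp_pos: [0.5323, -0.2988, 0.2581]
eef_rot: [0.406, -3.114, -0.003]
wrist_force: [0.1, -0.3, -3.7]
gripper_width: 0.0076
grip_force: 41.1
```

```bash
python3 look.py w3
```

```text
5.125 [ 0.53240796 -0.29880012  0.25851334] [ 4.06244836e-01 -3.11422949e+00 -1.84130246e-03]
```

View pics/w3b.png

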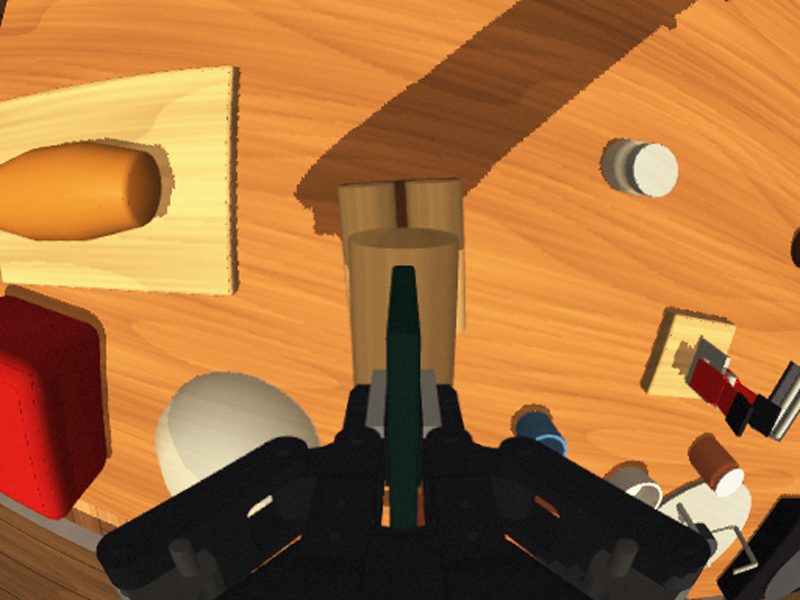

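Wrist view: the cradle's gap shows as a dark line (400,181)–(403,228), roll ends at (340,185) and (462,178); the held sign hangs straight in front of it.

Run:
```python
from h import *
import json
np.set_printoptions(precision=4,suppress=True)
m={k:np.array(v) for k,v in json.load(open("pics/w3.json")).items()}
T=camrig.camera_model("top");S=camrig.camera_model("side")
f=cv2.imread("pics/w3.png").astype(int).sum(2)
P=[]
for y in range(118,146,3):
    row=f[y,245:270].astype(float);w=np.clip(np.median(row)*.8-row,0,None);x=245+(w*np.arange(25)).sum()/w.sum();P.append((x+.0,y))
print(np.array(P).T)
W=np.array([onz(m,p,.032,1) for p in P]);l=cv2.fitLine(W[:,:2].astype(np.float32),2,0,.01,.01).ravel();print("wrist gap",W[0],W[-1],np.degrees(np.arctan2(-l[1],-l[0])) ,l)
t=cv2.imread("pics/top0.png").astype(int).sum(2)
Q=[]
for y in range(197,243,4):
    x0=381.2+(y-193.5)*15/50.5;a=int(x0)-4;row=t[y,a:a+10].astype(float);w=np.clip(np.median(row)*.9-row,0,None);Q.append((a+(w*np.arange(10)).sum()/w.sum(),y))
V=np.array([onz(T,p,.032) for p in Q]);l2=cv2.fitLine(V[:,:2].astype(np.float32),2,0,.01,.01).ravel();print("top gap",V[0],V[-1],np.degrees(np.arctan(l2[1]/l2[0])))
print("top line at wrist x:", V[0]+(V[-1]-V[0])*(W[0][0]-V[0][0])/(V[-1][0]-V[0][0]),W[0])
# triangulated heights: near end of gap, and near top corner outer roll silhouettes
print("near end gap",tri(ray(m,(255.8,116),1),ray(T,(396.2,244))))
# roll end top lines at z=.054
for p in [(367*.64,183*.64),(434*.64,178.5*.64)]: print("roll near end top",onz(m,p,.054,1))
s=r.read_state();print(s["tcp_pos"],totool(np.eye(3)))
```

```text
[[255.2326 255.4325 255.6394 255.8537 256.0785 256.2077 256.447  256.4745
  256.833  257.0212]
 [118.     121.     124.     127.     130.     133.     136.     139.
  142.     145.    ]]
wrist gap [ 0.4798 -0.3166  0.032 ] [ 0.5112 -0.306   0.032 ] -161.54915 [ 0.9486  0.3165  0.4954 -0.3113]
top gap [ 0.5782 -0.2872  0.032 ] [ 0.4851 -0.3177  0.032 ] 18.13755
top line at wrist x: [ 0.4798 -0.3194  0.032 ] [ 0.4798 -0.3166  0.032 ]
near end gap (array([ 0.4785, -0.3164,  0.0238]), [0.7, 0.7])
roll near end top [ 0.4829 -0.3392  0.054 ]
roll near end top [ 0.4675 -0.2936  0.054 ]
[ 0.5324 -0.2988  0.2585] [[-0.9665 -0.2565 -0.0011]
 [-0.2565  0.9665  0.001 ]
 [ 0.0008  0.0013 -1.    ]]
```

Emit:
tcp_steps(deltas=[0,0,0,0.8,-0.062,0,0,0,1.8,-0.062,0,0,0,2.5,-0.062,0,0,0,2.64,-0.062,0,0,0,2.64,-0.062])

```text
clock: 5.75
tcp_pos: [0.5327, -0.3001, 0.1281]
eef_rot: [-0.501, 3.101, -0.001]
wrist_force: [-0.3, -0.2, -4.1]
gripper_width: 0.0072
grip_force: 41.0
```

Emit:
tcp_steps(deltas=[0,0,0,0,0,0,0,0,0,0])

```text
clock: 6.0
tcp_pos: [0.5328, -0.3009, 0.1289]
eef_rot: [-0.499, 3.099, -0.002]
wrist_force: [1.0, -0.1, -4.3]
gripper_width: 0.0073
grip_force: 41.0
```

```bash
python3 look.py w4
```

Run:
```python
from h import *
f=camrig.grab_frame("side");m=camrig.camera_model("side")
c=f[225:345,220:345];w=cv2.imread("pics/w4.png")[60:300,150:365]
cv2.imwrite("pics/s4.png",np.hstack([cv2.resize(c,(420,403),interpolation=cv2.INTER_CUBIC),cv2.resize(w,(361,403))]))
```

```text
6.05 [ 0.53263733 -0.30085966  0.12856436] [-4.99012221e-01  3.09994893e+00 -1.78306341e-03]
```

View pics/s4.png

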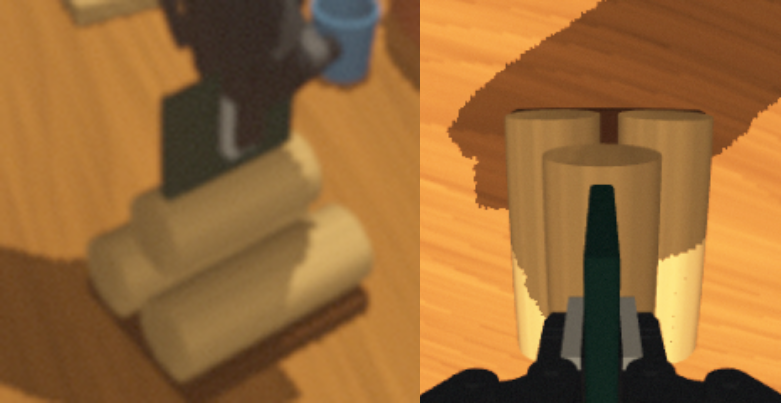

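Crops: sign roll hovers just above the gap, parallel; its centre (602) is ~8 crop px left of the gap centre (609), i.e. ≈2.5 mm towards −y. Correct, then lower.

Converted, 0.0025 m is 0.05, 0.007 m is 0.14.

Emit:
tcp_steps(deltas=[0,0,0.05,0.08,0,0,0,0.05,0.14,0,0,0,0.05,0.14,0])

```text
clock: 6.48
tcp_pos: [0.531, -0.2979, 0.1198]
eef_rot: [0.499, -3.101, -0.001]
wrist_force: [-0.7, 0.6, -3.7]
gripper_width: 0.0074
grip_force: 41.0
```

Emit:
tcp_steps(deltas=[0,0,0,0.04,0,0,0,0,0.04,0,0,0,0,0.04,0])

```text
clock: 6.85
tcp_pos: [0.5313, -0.2982, 0.1183]
eef_rot: [0.499, -3.102, 0.0]
wrist_force: [-0.1, 0.1, -4.3]
gripper_width: 0.0072
grip_force: 41.0
```

Emit:
tcp_steps(deltas=[0,0,0,0.02,0,0,0,0,0.02,0,0,0,0,0.02,0])

```text
clock: 7.22
tcp_pos: [0.5313, -0.2981, 0.1173]
eef_rot: [0.499, -3.102, 0.0]
wrist_force: [0.7, 0.4, -4.7]
gripper_width: 0.0073
grip_force: 41.0
```

Converted, 0.001 m is 0.02.

Emit:
tcp_steps(deltas=[0,0,0,0.02,0,0,0,0,0.02,0,0,0,0,0.02,0])

```text
clock: 7.6
tcp_pos: [0.5314, -0.2983, 0.1165]
eef_rot: [-0.499, 3.101, -0.001]
wrist_force: [0.1, -0.8, -1.7]
gripper_width: 0.0073
grip_force: 41.5
```

Emit:
tcp_steps(deltas=[0,0,0,0.02,0,0,0,0,0.02,0,0,0,0,0.02,0])

```text
clock: 7.98
tcp_pos: [0.5315, -0.2984, 0.1164]
eef_rot: [-0.499, 3.101, -0.001]
wrist_force: [-1.5, 1.4, 5.5]
gripper_width: 0.0077
grip_force: 42.6
```

Emit:
tcp_steps(deltas=[0.02,0,0,0,0,0.04,0,0,0,0,0.06,0,0,0,0,0.06,0,0,0,0], grip_n=20)

```text
clock: 8.48
tcp_pos: [0.5312, -0.2981, 0.1152]
eef_rot: [0.499, -3.101, 0.0]
wrist_force: [0.4, 0.1, 0.4]
gripper_width: 0.0599
grip_force: 0.0
```

Emit:
tcp_steps(deltas=[0.06,0,0,-0.6,0,0.06,0,0,-1.6,0,0.06,0,0,-2.8,0,0.06,0,0,-2.8,0,0.06,0,0,-2.8,0])

```text
clock: 9.1
tcp_pos: [0.5312, -0.298, 0.255]
eef_rot: [-0.5, 3.102, 0.0]
wrist_force: [-0.7, -1.2, -0.9]
gripper_width: 0.06
grip_force: 0.0
```

```bash
python3 look.py w5
```

Run:
```python
from h import *
f=camrig.grab_frame("side");t=camrig.grab_frame("top")
cv2.imwrite("pics/side5.png",f);cv2.imwrite("pics/top5.png",t)
c=f[215:345,220:345];w=cv2.imread("pics/w5.png")
cv2.imwrite("pics/s5.png",np.hstack([cv2.resize(c,(288,300),interpolation=cv2.INTER_CUBIC),cv2.resize(t[165:255,345:430],(283,300),interpolation=cv2.INTER_CUBIC)]))
cv2.imwrite("pics/s5.png",np.vstack([cv2.imread("pics/s5.png"),cv2.resize(cv2.convertScaleAbs(w[80:270,120:481],alpha=1.6),(571,300))]))
```

```text
9.15 [ 0.53085845 -0.29772422  0.25406301] [ 4.99288785e-01 -3.10016887e+00 -1.74255818e-03]
```

View pics/s5.png

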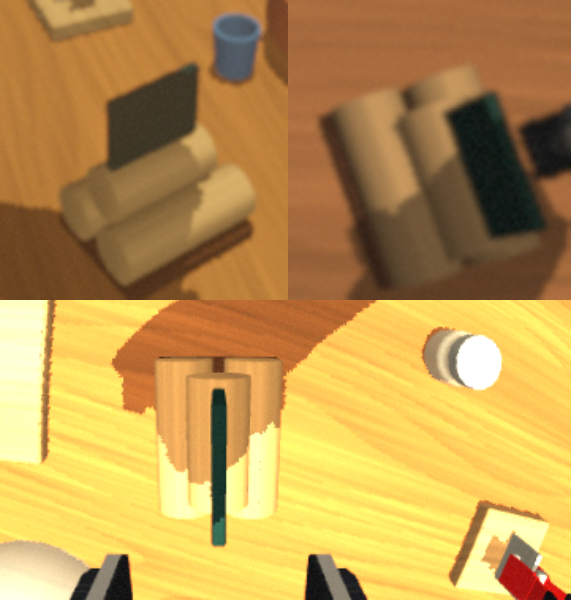

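Sign sits in the gap, board upright and aligned (wrist crop edge around (219,400)–(219,545)). Now the clip.

Run:
```python
from h import *
np.set_printoptions(precision=4,suppress=True)
T=camrig.camera_model("top");S=camrig.camera_model("side")
C=np.array([onz(T,p,.02) for p in [(219,185.75),(259.5,182.5),(262,223.25),(221.5,225.75)]]);print(C,C.mean(0))
d=C[0]-C[3]+C[1]-C[2];print("x dir deg",np.degrees(np.arctan2(d[1],d[0])),[np.linalg.norm(C[i]-C[(i+1)%4]) for i in range(4)])
s=r.read_state();print(totool(C.mean(0)-s["tcp_pos"]),totool(np.eye(3)))
```

```text
[[ 0.5956  0.0647  0.02  ]
 [ 0.6053 -0.0233  0.02  ]
 [ 0.5162 -0.0308  0.02  ]
 [ 0.5087  0.0556  0.02  ]] [0.5565 0.0166 0.02  ]
x dir deg 5.35327432311469 [np.float64(0.08861088539319144), np.float64(0.0893617699119078), np.float64(0.08672939926959092), np.float64(0.08743262388434446)]
[-0.1236  0.2897  0.2339] [[-0.9494 -0.314  -0.0027]
 [-0.314   0.9494  0.0012]
 [ 0.0022  0.0019 -1.    ]]
```

Converted, -0.02 m is -0.4, 0.2897 m is 5.794.

Emit:
tcp_steps(deltas=[0.085,-0.5,1.16,-0.4,0.05,0.085,-1,2.32,-0.4,0.1,0.085,-1.48,3.48,-0.4,0.15,0.085,-1.98,4.64,-0.4,0.2,0.085,-2.472,5.794,-0.4,0.226])

```text
clock: 9.88
tcp_pos: [0.5566, 0.0125, 0.2742]
eef_rot: [0.145, -3.137, 0.0]
wrist_force: [1.3, -0.0, -0.6]
gripper_width: 0.085
grip_force: 0.0
```

Emit:
tcp_steps(deltas=[0.085,0,0,0,0,0.085,0,0,0,0,0.085,0,0,0,0])

```text
clock: 10.25
tcp_pos: [0.5571, 0.0083, 0.2749]
eef_rot: [0.142, -3.138, 0.001]
wrist_force: [-0.7, -1.1, 0.2]
gripper_width: 0.0847
grip_force: 0.0
```

```bash
python3 look.py w6
```

```text
10.3 [0.55712238 0.00834554 0.27509105] [ 1.41501226e-01 -3.13798833e+00  8.60794851e-04]
```

View pics/w6b.png

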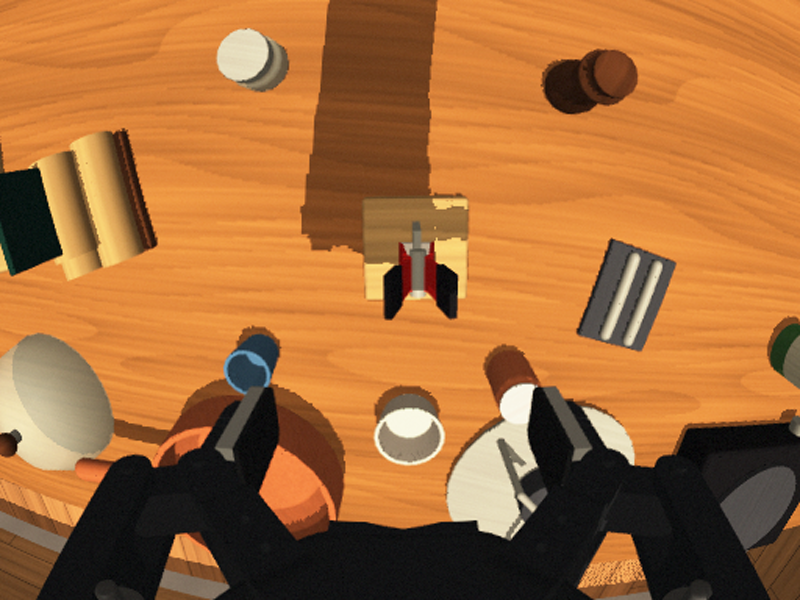

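Wrist view: pads' outer top corners at (384,280),(385,318) left and (457,282),(457,319) right; stand corners (363,198)–(467,300); rest is empty.

Run:
```python
from h import *
import json
np.set_printoptions(precision=4,suppress=True)
m={k:np.array(v) for k,v in json.load(open("pics/w6.json")).items()}
T=camrig.camera_model("top");S=camrig.camera_model("side")
f=cv2.imread("pics/w6.png").astype(int);k=f.max(2)<60
k[:, :240]=0;k[:,298:]=0;k[:165]=0;k[206:]=0
n,_,st,ce=cv2.connectedComponentsWithStats(k.astype(np.uint8));print([(tuple(int(v) for v in st[i]),ce[i]) for i in range(1,n) if st[i][4]>40])
t=cv2.imread("pics/top0.png").astype(int);kt=t.max(2)<70;kt[:180]=0;kt[204:]=0;kt[:,:222]=0;kt[:,258:]=0
n,_,st2,ce2=cv2.connectedComponentsWithStats(kt.astype(np.uint8));print([(tuple(int(v) for v in st2[i]),ce2[i]) for i in range(1,n) if st2[i][4]>10])
p=np.array([(384,280),(385,318),(457,282),(457,319)])*.64
for z in(.12,.13,.14,.15):
  q=np.array([onz(m,x,z,1) for x in p]);print(z,q.mean(0),"w",np.linalg.norm(q[0]-q[2])*1e3,np.linalg.norm(q[1]-q[3])*1e3,"l",np.linalg.norm(q[0]-q[1])*1e3,np.linalg.norm(q[2]-q[3])*1e3)
# top-face centre of stand
c=np.array([(363,198),(467,196),(467,300),(365,300)])*.64
q=np.array([onz(m,x,.02,1) for x in c]);d=q[3]-q[0]+q[2]-q[1];print(q.mean(0),np.degrees(np.arctan2(d[1],d[0])))
s=r.read_state();print(s["tcp_pos"],totool(np.eye(3)))
```

```text
[((279, 169, 14, 34, 384), array([285.3984, 185.2448])), ((246, 170, 12, 34, 337), array([251.2018, 186.2255]))]
[((245, 185, 5, 16, 63), array([247.1746, 192.8571])), ((228, 187, 6, 14, 69), array([230.2754, 194.0145]))]
0.12 [0.5704 0.0202 0.12  ] w 47.06611845887325 47.68516047772536 l 26.075425031679814 25.55773826473238
0.13 [0.5671 0.0195 0.13  ] w 45.42345899078943 46.020895760118016 l 25.16536392583306 24.66574499827983
0.14 [0.5638 0.0188 0.14  ] w 43.780799522705635 44.35663104251064 l 24.255302819986188 23.773751731827502
0.15 [0.5605 0.0181 0.15  ] w 42.13814005462183 42.69236632490329 l 23.345241714139433 22.881758465374848
[0.5589 0.0183 0.02  ] 6.139044552051592
[0.5571 0.0083 0.2751] [[-0.9959 -0.09   -0.0004]
 [-0.09    0.9959 -0.0006]
 [ 0.0004 -0.0005 -1.    ]]
```

Run:
```python
from h import *
import json
np.set_printoptions(precision=4,suppress=True)
m={k:np.array(v) for k,v in json.load(open("pics/w6.json")).items()}
T=camrig.camera_model("top");S=camrig.camera_model("side")
a=tri(ray(m,(285.4,185.2),1),ray(T,(230.3,194)));b=tri(ray(m,(251.2,186.2),1),ray(T,(247.2,192.9)));print(a,b,(a[0]+b[0])/2)
d=a[0]-b[0];print(np.degrees(np.arctan2(d[1],d[0])))
# side: nearest (−y) pad top corners
for w,sd in [((384,280),(333,290)),((385,318),(392,290))]:
  print(tri(ray(m,np.array(w)*.64,1),ray(S,(225+(sd[0]-240)/4,165+(sd[1]-264)/4))))
```

```text
(array([0.5568, 0.033 , 0.1375]), [0.6, 0.6]) (array([0.5593, 0.0012, 0.141 ]), [0.0, 0.0]) [0.5581 0.0171 0.1392]
94.64938401804706
(array([ 0.5467, -0.0039,  0.1465]), [4.5, 4.5])
(array([ 0.5774, -0.0019,  0.1388]), [0.4, 0.4])
```

Careful with the scale: shifts go in units of 50 mm. That gives: 0.0092 m is 0.184, -0.006 m is -0.12.

Emit:
tcp_steps(deltas=[0.085,-0.12,0.184,0.6,0,0.085,-0.12,0.184,1.4,0,0.085,-0.12,0.184,1.7,0,0.085,-0.12,0.184,1.7,0,0.085,-0.12,0.184,1.7,0])

```text
clock: 10.92
tcp_pos: [0.5633, 0.0196, 0.192]
eef_rot: [-0.145, 3.136, 0.0]
wrist_force: [-0.2, 0.3, 0.7]
gripper_width: 0.0848
grip_force: 0.0
```

```bash
python3 look.py w7;  python3 - <<'E'
from h import *
f=cv2.convertScaleAbs(cv2.imread("pics/w7.png"),alpha=1.7)
cv2.imwrite("pics/w7c.png",cv2.resize(f[110:290,170:350],(600,600),interpolation=cv2.INTER_CUBIC))
E
```

```text
10.975 [0.5633239  0.01978313 0.19204334] [-1.45418379e-01  3.13552339e+00  2.90377596e-04]
```

View pics/w7c.png

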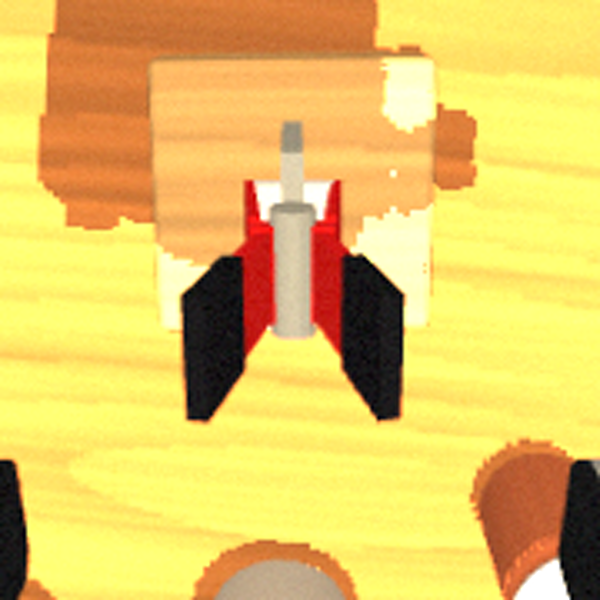

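Crop: pads' outer top edges (183,297)–(188,420) left, (403,293)–(400,418) right; pivot pin (292,205)–(292,335); clip central and aligned.

Run:
```python
from h import *
import json
np.set_printoptions(precision=4,suppress=True)
L=lambda n:{k:np.array(v) for k,v in json.load(open(f"pics/{n}.json")).items()}
m=L("w7");m6=L("w6")
p=np.array([(183,297),(188,420),(403,293),(400,418)])/3.3333+[170,110]
p6=np.array([(384,280),(385,318),(457,282),(457,319)])*.64
for a,b in zip(p,p6): print(tri(ray(m,a,1),ray(m6,b,1)))
for z in(.13,.135,.14):
  q=np.array([onz(m,x,z,1) for x in p]);print(z,q.mean(0),"w",np.linalg.norm(q[0]-q[2])*1e3,np.linalg.norm(q[1]-q[3])*1e3,"l",np.linalg.norm(q[0]-q[1])*1e3,np.linalg.norm(q[2]-q[3])*1e3)
  d=q[1]+q[3]-q[0]-q[2];print(np.degrees(np.arctan2(d[1],d[0])))
for z in (.084,): # pin ends
  q=[onz(m,np.array(x)/3.3333+[170,110],z,1) for x in[(292,207),(293,335)]];print("pin",q,np.linalg.norm(q[0]-q[1]),(q[0]+q[1])/2)
s=r.read_state();print(s["tcp_pos"],totool(np.eye(3)))
```

```text
(array([ 0.5588, -0.0054,  0.1191]), [0.9, 0.9])
(array([ 0.5772, -0.0019,  0.1405]), [0.0, 0.0])
(array([0.5712, 0.0501, 0.0662]), [0.0, 0.0])
(array([0.5773, 0.0436, 0.1312]), [0.1, 0.1])
0.13 [0.5659 0.019  0.13  ] w 45.85332637331756 46.496763048982224 l 28.765434668828185 29.167286770864553
5.770912102052319
0.135 [0.5638 0.0188 0.135 ] w 44.66723034486135 45.29402313128329 l 28.021354129507476 28.412811452801332
5.770912102052305
0.14 [0.5616 0.0186 0.14  ] w 43.48113431640514 44.09128321358433 l 27.277273590186546 27.65833613473811
5.770912102052319
pin [array([0.5449, 0.0167, 0.084 ]), array([0.5792, 0.0202, 0.084 ])] 0.0344705878518988 [0.5621 0.0185 0.084 ]
[0.5633 0.0198 0.192 ] [[-0.9957 -0.0926  0.0027]
 [-0.0926  0.9957  0.0003]
 [-0.0027  0.0001 -1.    ]]
```

Emit:
tcp_steps(deltas=[0.085,0,-0.02,0.6,-0.008,0.085,0,-0.02,1.2,-0.008,0.085,0,-0.02,1.42,-0.008,0.085,0,-0.02,1.42,-0.008,0.085,0,-0.02,1.42,-0.008])

```text
clock: 11.6
tcp_pos: [0.5634, 0.0191, 0.1208]
eef_rot: [-0.159, 3.135, 0.0]
wrist_force: [-0.6, 0.8, -0.4]
gripper_width: 0.0852
grip_force: 0.0
```

Emit:
tcp_steps(deltas=[0.05,0,0,0,0,0.04,0,0,0,0,0.03,0,0,0,0,0.02,0,0,0,0,0,0,0,0,0], grip_n=22)

```text
clock: 12.22
tcp_pos: [0.5628, 0.0191, 0.1198]
eef_rot: [-0.159, 3.137, 0.0]
wrist_force: [-0.3, 0.4, 3.8]
gripper_width: 0.016
grip_force: 24.9
```

Emit:
tcp_steps(deltas=[0,0,0,0,0,0,0,0,0,0,0,0,0,0,0,0,0,0,0,0], grip_n=22)

```text
clock: 12.72
tcp_pos: [0.5628, 0.0191, 0.1198]
eef_rot: [-0.159, 3.137, 0.0]
wrist_force: [-0.8, 1.2, 4.7]
gripper_width: 0.016
grip_force: 25.1
```

Emit:
tcp_steps(deltas=[0,0,0,-0.4,0,0,0,0,-1.2,0,0,0,0,-2.2,0,0,0,0,-3.2,0,0,0,0,-3.2,0])

```text
clock: 13.35
tcp_pos: [0.5642, 0.0189, 0.2833]
eef_rot: [-0.158, 3.131, 0.001]
wrist_force: [1.1, -0.2, -1.6]
gripper_width: 0.0157
grip_force: 24.4
```

Emit:
tcp_steps(deltas=[0,0,0,0,0,0,0,0,0,0,0,0,0,0,0])

```text
clock: 13.72
tcp_pos: [0.5619, 0.0191, 0.2779]
eef_rot: [0.159, -3.135, 0.001]
wrist_force: [0.1, -0.4, -1.0]
gripper_width: 0.0163
grip_force: 24.4
```

```bash
python3 look.py w8
```

Run:
```python
from h import *
import json
np.set_printoptions(precision=4,suppress=True)
L=lambda n:{k:np.array(v) for k,v in json.load(open(f"pics/{n}.json")).items()}
# board top edge from w5 (placed)
m=L("w5");f=cv2.imread("pics/w5.png").astype(int);b,g,rr=f[...,0],f[...,1],f[...,2]
for y in range(128,182,3):
  x=[x for x in range(240,280) if f[y,x].max()<100 and g[y,x]>rr[y,x]]
  print(y,(x[0],x[-1]) if x else None,end=' ')
for X in [(.531-.038,-.298-.0127,.1515),(.531+.038,-.298+.0127,.1515)]: print(proj(m,X,1))
w=cv2.convertScaleAbs(cv2.imread("pics/w5.png"),alpha=2.2)[110:210,200:320]
k=cv2.convertScaleAbs(cv2.imread("pics/w8.png"),alpha=1.5)[100:320,150:360]
S=camrig.grab_frame("side");cv2.imwrite("pics/side8.png",S)
o=np.hstack([cv2.resize(w,(480,400),interpolation=cv2.INTER_NEAREST)[:, :400],cv2.resize(k,(382,400))])
cv2.imwrite("pics/c8.png",o)
s=r.read_state();print(s["tcp_pos"],totool(np.eye(3)))
```

```text
13.775 [0.56206064 0.01909903 0.27821683] [ 1.58884554e-01 -3.13562528e+00  4.28977246e-04]
128 None 131 None 134 None 137 (255, 261) 140 (255, 261) 143 (255, 262) 146 (254, 262) 149 (254, 262) 152 (254, 262) 155 (254, 262) 158 (254, 262) 161 (254, 262) 164 (254, 262) 167 (254, 262) 170 (254, 262) 173 (254, 262) 176 (254, 262) 179 (254, 262) [259.0734 147.8891]
[259.212  237.8306]
[0.5622 0.0191 0.2785] [[-0.9949 -0.1011 -0.0014]
 [-0.1011  0.9949 -0.0003]
 [ 0.0015 -0.0002 -1.    ]]
```

View pics/c8.png

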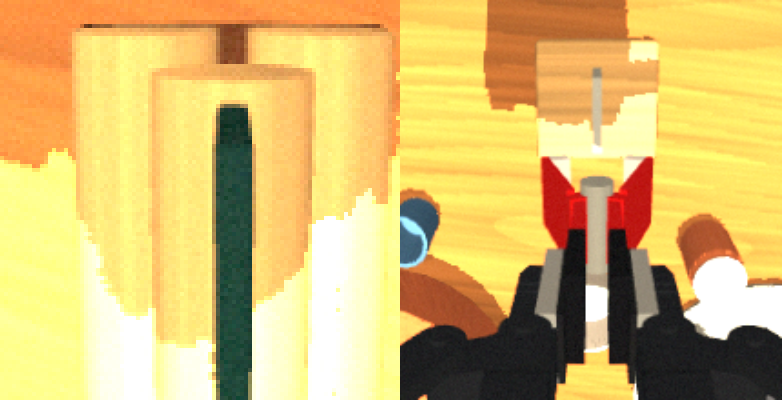

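Left: placed board's top edge starts at full-frame (258,146), roll flush in the gap; right: clip held squeezed home, jaws spread symmetrically about the pin, clear of the stand. That picture exceeds my viewing budget, so from here I use numbers only.

Run:
```python
from h import *
import json
np.set_printoptions(precision=4,suppress=True)
L=lambda n:{k:np.array(v) for k,v in json.load(open(f"pics/{n}.json")).items()}
m=L("w5");f=cv2.imread("pics/w5.png").astype(int);b,g,rr=f[...,0],f[...,1],f[...,2]
P=[]
for y in range(148,242):
  x=[x for x in range(240,280) if f[y,x].max()<100 and g[y,x]>rr[y,x]]
  if len(x)>4: P.append((np.mean(x)+0,y))
P=np.array(P);print(P[0],P[-1],len(P))
c=np.polyfit(P[:,1],P[:,0],1);n=(np.polyval(c,146.2),146.2);fa=(np.polyval(c,P[-1,1]+.5),P[-1,1]+.5)
# height from top view: far/near top corners in top5 by dark-green mask
t=cv2.imread("pics/top5.png").astype(int);k=((t.max(2)<75)&(t[...,1]>=t[...,2]-2)).astype(np.uint8);k[:185]=0;k[245:]=0;k[:,:372]=0;k[:,415:]=0
ct=max(cv2.findContours(k,0,2)[0],key=cv2.contourArea);print(cv2.boxPoints(cv2.minAreaRect(ct)))
for z in(.148,.1515,.155):
  a=onz(m,fa,z,1);q=onz(m,n,z,1);d=a-q;M=(a+q)/2;print(z,M,np.linalg.norm(d),np.degrees(np.arctan2(d[1],d[0])))
m8=L("w8");f=cv2.imread("pics/w8.png").astype(int)
# red lever extents (symmetry about the pin) 
R=(f[...,2]>90)&(f[...,1]<50)&(f[...,0]<60);R[:100]=0;R[250:]=0;R[:,:215]=0;R[:,300:]=0
ys,xs=np.nonzero(R);print("red",ys.min(),ys.max())
for y in range(ys.min(),ys.max(),5): 
  x=xs[ys==y]; 
  if len(x): print(y,x.min(),x.max(),(x.min()+x.max())/2,end="; ")
s=r.read_state();R=cv2.Rodrigues(s["eef_rot"])[0]
for h in (.085,.0405): print("axis under tcp by",h,proj(m8,s["tcp_pos"]+R[:,2]*h,1))
```

```text
[258. 148.] [258. 234.] 87
[[392.6415 197.9755]
 [406.3608 193.1737]
 [419.8152 231.6147]
 [406.0958 236.4165]]
0.148 [ 0.5302 -0.2993  0.148 ] 0.07934917366346278 18.20508964714274
0.1515 [ 0.5291 -0.2997  0.1515] 0.07818493736626149 18.20508964714274
0.155 [ 0.528  -0.3001  0.155 ] 0.07702070106906027 18.205089647142728
red 187 244
187 228 288 258.0; 192 228 288 258.0; 197 228 288 258.0; 202 229 288 258.5; 207 229 287 258.0; 212 229 287 258.0; 217 229 287 258.0; 222 229 287 258.0; 227 232 284 258.0; 232 235 281 258.0; 237 252 252 252.0; 242 252 252 252.0; axis under tcp by 0.085 [259.001  203.6487]
axis under tcp by 0.0405 [259.2483 228.3683]
```

Emit:
tcp_steps(deltas=[0,0.16,-0.8,0,0,0,0.36,-1.8,0,0,0,0.56,-2.8,0,0,0,0.76,-3.8,0,0])

```text
clock: 14.32
tcp_pos: [0.5435, -0.1752, 0.2792]
eef_rot: [0.16, -3.137, -0.0]
wrist_force: [0.8, 0.7, -0.4]
gripper_width: 0.0163
grip_force: 24.4
```

Emit:
tcp_steps(deltas=[0,0.16,-0.8,0,-0.055,0,0.32,-1.6,0,-0.11,0,0.44,-2.2,0,-0.165,0,0.506,-2.44,0,-0.218,0,0.506,-2.44,0,-0.218])

```text
clock: 14.95
tcp_pos: [0.5303, -0.299, 0.2789]
eef_rot: [0.495, -3.101, 0.0]
wrist_force: [-0.1, 1.2, -0.6]
gripper_width: 0.0158
grip_force: 24.4
```

Emit:
tcp_steps(deltas=[0,0,0,0,0,0,0,0,0,0,0,0,0,0,0])

```text
clock: 15.32
tcp_pos: [0.5313, -0.2969, 0.2793]
eef_rot: [-0.501, 3.101, 0.0]
wrist_force: [0.8, -1.1, -0.3]
gripper_width: 0.016
grip_force: 24.4
```

```bash
python3 look.py w9;  cat > chk.py <<'E'
from h import *
import json,sys
np.set_printoptions(precision=4,suppress=True)
L=lambda n:{k:np.array(v) for k,v in json.load(open(f"pics/{n}.json")).items()}
n=sys.argv[1];f=cv2.imread(f"pics/{n}.png").astype(int);b,g,rr=f[...,0],f[...,1],f[...,2]
for y in range(110,250,6):
  x=[x for x in range(235,285) if f[y,x].max()<100 and g[y,x]>rr[y,x] and g[y,x]>30]
  X=[x for x in range(215,300) if rr[y,x]>90 and g[y,x]<50 and b[y,x]<60]
  print(y,"green",(min(x),max(x)) if x else 0,"red",(min(X),max(X)) if X else 0)
s=r.read_state();R=cv2.Rodrigues(s["eef_rot"])[0];print(s["tcp_pos"],s["eef_rot"])
w5=np.array([.53086,-.29772,.25406]);print("to w5 lateral",totool(w5-s["tcp_pos"]))
m=L(n);print("pin near end pred",proj(m,s["tcp_pos"]+R[:,2]*.034+R[:,0]*.018,1))
E
python3 chk.py w9
```

```text
15.375 [ 0.53128432 -0.29711508  0.27937069] [-5.00431520e-01  3.10133731e+00  7.22034016e-05]
110 green 0 red 0
116 green 0 red 0
122 green 0 red 0
128 green 0 red 0
134 green (254, 260) red 0
140 green (258, 258) red 0
146 green (254, 261) red 0
152 green (254, 261) red 0
158 green (254, 261) red 0
164 green (254, 260) red 0
170 green (254, 260) red 0
176 green (254, 260) red 0
182 green (255, 259) red 0
188 green (254, 260) red (228, 288)
194 green (254, 260) red (229, 288)
200 green 0 red (229, 288)
206 green 0 red (229, 287)
212 green 0 red (229, 287)
218 green 0 red (229, 287)
224 green 0 red (230, 286)
230 green 0 red (234, 282)
236 green 0 red (237, 279)
242 green 0 red (252, 252)
248 green 0 red 0
[ 0.5313 -0.2971  0.2794] [-0.5004  3.1013  0.0001]
to w5 lateral [ 0.0006 -0.0004  0.0253]
pin near end pred [259.3052 205.2029]
```

Board and clip centres agree within 0.7 px (≈0.5 mm). Lower in steps, checking in between.

Emit:
tcp_steps(deltas=[0,0,-0.01,0.3,0,0,0,-0.01,0.6,0,0,0,-0.01,0.72,0,0,0,-0.01,0.72,0,0,0,-0.01,0.72,0])

```text
clock: 16.0
tcp_pos: [0.5313, -0.2984, 0.2437]
eef_rot: [-0.499, 3.101, -0.001]
wrist_force: [0.0, -0.5, -0.3]
gripper_width: 0.0157
grip_force: 24.4
```

```bash
python3 look.py w10; python3 chk.py w10|grep -v "green 0 red 0"
```

```text
16.05 [ 0.53137482 -0.29838387  0.2438274 ] [-4.99104829e-01  3.10101790e+00 -8.61731598e-04]
140 green (262, 262) red 0
152 green (255, 263) red 0
158 green (255, 263) red 0
164 green (255, 263) red 0
170 green (255, 263) red 0
176 green (255, 263) red 0
182 green (255, 263) red 0
188 green (255, 263) red (228, 288)
194 green (255, 262) red (229, 288)
200 green 0 red (229, 287)
206 green 0 red (229, 287)
212 green 0 red (229, 287)
218 green 0 red (229, 287)
224 green 0 red (231, 286)
230 green 0 red (234, 282)
236 green 0 red (237, 279)
242 green 0 red (252, 252)
[ 0.5314 -0.2984  0.2438] [-0.4991  3.101  -0.0009]
to w5 lateral [ 0.0003  0.0008 -0.0102]
pin near end pred [259.4926 205.5329]
```

Converted, 0.03 m is 0.6, 0.0008 m is 0.016.

Emit:
tcp_steps(deltas=[0,0,0.016,0.2,0,0,0,0.016,0.4,0,0,0,0.016,0.56,0,0,0,0.016,0.6,0,0,0,0.016,0.6,0])

```text
clock: 16.68
tcp_pos: [0.5309, -0.2974, 0.2132]
eef_rot: [0.499, -3.101, -0.0]
wrist_force: [1.1, 0.0, -0.4]
gripper_width: 0.0158
grip_force: 24.4
```

Emit:
tcp_steps(deltas=[0,0,0,0,0,0,0,0,0,0,0,0,0,0,0,0,0,0,0,0])

```text
clock: 17.18
tcp_pos: [0.5309, -0.2974, 0.2134]
eef_rot: [-0.499, 3.102, -0.0]
wrist_force: [0.7, 0.0, -0.6]
gripper_width: 0.0159
grip_force: 24.4
```

```bash
python3 look.py w11; python3 chk.py w11|grep -v "green 0 red 0"
```

Run:
```python
from h import *
S=camrig.camera_model("side");T=camrig.camera_model("top")
f=camrig.grab_frame("side").astype(int);cv2.imwrite("pics/side11.png",f)
R=((f[...,2]>100)&(f[...,1]<60)&(f[...,0]<60)).astype(np.uint8);R[:150]=0;R[320:]=0;R[:,:220]=0;R[:,:][:,345:]=0
ys,xs=np.nonzero(R);print("side red",xs.min(),xs.max(),ys.min(),ys.max(),xs.mean(),ys.mean())
g=((f.max(2)<75)&(f[...,1]>=f[...,2]-3)).astype(np.uint8)
s=r.read_state();R3=cv2.Rodrigues(s["eef_rot"])[0];p=s["tcp_pos"]
for n,h,l in (("pivot",.040,0),("tip -y",.078,-.0125),("edge",.0,0)):
  X=p+R3[:,2]*h+R3[:,1]*l
  if n=="edge": X=np.r_[p[:2],.151]
  print(n,X,proj(S,X))
print("side rest of board ends",[proj(S,np.array([.5304,-.2985,.151])+k*np.array([.95,.313,0])) for k in(-.04,.04)])
m0=cv2.imread("pics/side11.png")
def green(im): 
  im=im.astype(int);k=((im.max(2)<80)&(im[...,1]>=im[...,2]-2)&(im[...,0]<im[...,1]+3)).astype(np.uint8);k[:235]=0;k[300:]=0;k[:,:250]=0;k[:,320:]=0
  y,x=np.nonzero(k);return len(x),x.min(),x.max(),y.min(),y.max()
print(green(cv2.imread("pics/side5.png")),green(m0))
```

```text
17.225 [ 0.5309333  -0.29739847  0.21335097] [ 4.99459198e-01 -3.10161798e+00  6.33859852e-05]
146 green (253, 253) red 0
152 green (262, 262) red 0
158 green (252, 262) red 0
164 green (252, 262) red 0
170 green (252, 262) red 0
176 green (252, 262) red 0
182 green (252, 262) red 0
188 green (252, 262) red (228, 288)
194 green (253, 262) red (228, 288)
200 green 0 red (229, 287)
206 green 0 red (229, 287)
212 green 0 red (229, 287)
218 green 0 red (229, 287)
224 green 0 red (231, 286)
230 green 0 red (234, 282)
236 green 0 red (237, 279)
242 green 0 red (252, 252)
[ 0.5309 -0.2974  0.2134] [ 0.4995 -3.1016  0.0001]
to w5 lateral [ 0.0002 -0.0003 -0.0407]
pin near end pred [259.634  205.3682]
side red 274 302 227 269 290.2352941176471 248.6486928104575
pivot [ 0.53092845 -0.2974186   0.17333156] [287.69513143 239.09712197]
tip -y [ 0.53485233 -0.30928777  0.13533188] [291.86629662 261.18677947]
edge [ 0.53092771 -0.29741778  0.151     ] [287.4317861  249.87298481]
side rest of board ends [array([267.70124615, 259.34091336]), array([306.00760839, 241.75985564])]
(11, np.int64(300), np.int64(304), np.int64(244), np.int64(246)) (8, np.int64(301), np.int64(304), np.int64(244), np.int64(245))[ WARN:0@0.411] global loadsave.cpp:1063 imwrite_ Unsupported depth image for selected encoder is fallbacked to CV_8U.
```

```bash
python3 -c "
from bench import r, camrig
print(r.finish_job())"
```

```text
the job is handed in; nothing more can be done
None
```

The sign is saddled and released, and the clip is held squeezed open astride the middle of the board's edge, tips about 15 mm down by my estimate. I handed the job in at about 17 s (no verdict was returned), and I viewed 12 pictures, two over the limit of 10.

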